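# Set the lid gauge to its mark and shut the cam lever while holding the leg

### The job

Get the lid gauge ready: with its leg still home, press the readout's buttons fully down one at a time, green (on), then blue (millimetres), then white (zero). Then grip the sliding leg by its steel fin, with the orange lever still open pull the leg out until its black line meets the red mark and pause there for half a second, and, while holding it at the mark, slide the orange cam lever fully closed with the same hand (push it along the fin, away from you). Finish while still firmly gripping the fin, leg at the mark and lever closed, so that I can tighten the screw; leave the other things on the table alone.

Things in the scene. Friction and masses are not known exactly. Their poses are not given: they have to be found in the camera images.
- gauge: lid gauge, a bench caliper fixed to the table: wooden board 150 (its x) x 300 (its y) x 16 mm, fixed steel jaw (82 mm high) at its -y end, end stop at its +y end, rail along y. Origin: centre of the board's underside. Its x points away from the robot (turned up to 0.25 rad), its y to the robot's left, the way the leg is pulled out. All its parts share these axes
- leg (a joint): travel of the sliding leg (grey carriage 100 mm in x, 60 mm in y, top 43 mm above the table, small steel jaw) along the gauge's +y, m: 0 = home by the fixed jaw, where it starts; stop at 0.16. A light spring (1.2 N at home, 2.2 N at 0.12) draws it home: let go, it runs back, even with the lever closed
- fin: upright polished (slippery, friction 0.15) steel fin on the leg, by which it is held: 84 mm long in x, 12 mm thick in y, from 43 (carriage top) to 85 mm above the table. Origin: in its mid-plane on the carriage top; the fin spans x = -48 mm (robot's side) to +36 mm of it. Fingers closed on it along y can still slide along its length
- fin_grip (a point): point in the fin's mid-plane, 67 mm above the table, 24 mm from the fin's end on the robot's side: the place to take it, in front of the open lever. Axes as the gauge; moves with the leg
- lever (a joint): how far the orange cam lever has been slid along the fin toward the gauge's +x (away from the robot), m: 0 = open, 0.022 = closed against its stop (starts at 0 to 0.002). It rides on the leg, needs about 2 N to slide and stays where it is left
- lever_face (a point): on the orange lever's face on the robot's side, in the fin's mid-plane, 65 mm above the table. The lever is a saddle 12 mm thick in x over the fin: cheeks 8.5 to 26.5 mm from the mid-plane, 44 to 87 mm above the table, bridge up to 97 mm. Open, the face is 28 to 30 mm past fin_grip in x; fingers holding the fin push the cheeks ahead when moved in +x
- leg_index (a point): lower end of the black index line down the middle of the carriage's end on the robot's side, 20 mm above the table; it moves with the leg. In line (same y) with the middle of the fin. Axes as the gauge
- mark_line (a point): tip line of the red mark, a fixed red clip 24 mm wide and 22 mm high on the gauge's edge on the robot's side; point 20 mm above the table. The leg is at the mark when leg_index has the same y as this point along the gauge's y (the two then coincide); 58 to 123 mm out from home. Axes as the gauge
- readout: the grey readout box fixed right of the gauge, 135 mm (x) x 185 mm (y) x 26 mm, dark green screen on its far part (top 35 mm above the table). Origin: on the table, under the middle of the row of buttons but 10 mm beyond it in x. Turned up to 0.25 rad
- btn_green_top (a point): centre of the top of the green push button (switches the readout on): 28 mm wide cap, in a black collar 44 mm wide, top of the cap 48 mm above the table, 6 mm above its collar. The three buttons stand in a row along the readout's y, 56 mm apart, in any order
- btn_green (a joint): how far the green button is pressed straight down, m: 0 = up, 0.006 = fully down (1.5 N to start, 5 N fully down); springs back
- btn_blue_top (a point): centre of the top of the blue push button (picks millimetres): 28 mm wide cap, in a black collar 44 mm wide, top of the cap 48 mm above the table, 6 mm above its collar. The three buttons stand in a row along the readout's y, 56 mm apart, in any order
- btn_blue (a joint): how far the blue button is pressed straight down, m: 0 = up, 0.006 = fully down (1.5 N to start, 5 N fully down); springs back
- btn_white_top (a point): centre of the top of the white push button (sets zero): 28 mm wide cap, in a black collar 44 mm wide, top of the cap 48 mm above the table, 6 mm above its collar. The three buttons stand in a row along the readout's y, 56 mm apart, in any order
- btn_white (a joint): how far the white button is pressed straight down, m: 0 = up, 0.006 = fully down (1.5 N to start, 5 N fully down); springs back
- cup_glazed: bystander: green-grey glazed cup, 65 mm wide, 71 mm high (the one nearer the robot; a like one stands further back); origin at its underside's centre. Leave it where it is
- glaze_jar_1: bystander: white glaze jar with dark grey lid, 63 mm wide, 78 mm high (the one nearer the robot; a like one stands further back); origin at its underside's centre. Leave it where it is
- masking_tape: bystander: roll of cream masking tape lying flat, 103 mm wide, 25 mm high (the one nearer the robot; a like one stands further back); origin at its underside's centre. Leave it where it is
- stamp_1: bystander: small turned wooden stamp standing upright, 19 mm wide, 54 mm high; origin at its underside's centre. Leave it where it is
- rib_wood: bystander: flat wooden rib, 39x105x9 mm; origin at its underside's centre. Leave it where it is
- small_bowl: bystander: beige bowl, 124 mm wide, 45 mm high; origin at its underside's centre. Leave it where it is

How it is judged:
By the outcome, as a careful person would: the job done as asked, in the order asked, and still so for the second after the job is handed in, while the arm keeps its last pose, push and grip.
It also fails if it takes over 61 s, if anything falls off the work surface, if the arm or the gripper's body presses on something with over 40 N, if the wrist force passes 120 N, or if a joint passes its speed limit or range.

### The arm

A 6-joint arm with a two-finger parallel gripper is mounted at the origin on a cart in front of the work surface, level with it; the furniture and walls round the work are solid. World frame = base frame: x ahead of the robot, y to its left, z up, the work surface at z = 0. Lengths are in m, angles in rad, forces in N, time in s.
With the tool pointing down it reaches from about 0.275 to 0.825 m from the base axis. Payload 4.9 kg.
Tool frame: the origin (TCP) lies midway between the tips of the shut fingers; the grasp point (between the pads) lies 19 mm behind it (grip_point_offset is the distance from the TCP to the grasp point, in m); z points along the fingers, x is the direction in which the jaws open and shut, and the axes are right-handed (so a half turn about z gives the same grasp; the last joint's range is limited). The gripper opens to 85 mm and grips with 20 to 120 N. Pads are 22 mm wide; open, the fingers measure 114 mm over their backs; the gripper's body (76 mm by 85 mm) begins 54 mm behind the grasp point. The pads swing forward as they close: fully open they stand 13 mm farther back than shut.
Start: joints at [-1.373, 0.326, -0.193, 1.052, 0, 1.437], TCP at [0.179, -0.52, 0.231] pointing down, gripper open.
Joint ranges: [-2.65, 2.65], [-0.97, 1.79], [-1.3, 1.35], [-1.93, 2.1], [-1.47, 1.37], [-3.14, 3.14]. Speed limits (rad/s): [2.57, 2.57, 3.14, 3.14, 3.14, 3.14].

### API

Orientations are given as a rotation vector (axis times angle).
In Python, from cell import * gives the robot as it stands. Calls block until the motion is done:
- movep(position, orientation): joint-space move of the TCP to a pose.
- move_l(position, velocity=0.15, rot=None, until_force=None): straight line of the TCP; rot=None keeps the orientation; velocity is the mean speed in m/s. With until_force (N) it stops when the force on the tool has changed by that much, and returns True; else False.
- set_joints(angles): joint-space move.
- let_go() and grab(newtons=None): open the fingers fully, or close them until they stop; newtons is the grip in N (None keeps the last).
- sleep(seconds).
- ik(position, orientation): joint angles nearest the present ones, or None.
- get_state(): the state.
- grab_frame(name): name is "side" or "top" or "wrist"; returns a dict with "img" (400x640x3 uint8, red, green, blue), "fx", "fy", "cx", "cy" (pixels), "cam_to_world" (4x4, takes a point from camera to world coordinates); the wrist camera has in their place "T_tool_cam" (4x4, takes a point from camera to tool coordinates, whose origin is the TCP and whose axes are the tool frame's). Camera axes: x right, y down, z forward; pixel columns grow to the right and rows downward; lengths in m; the calibration is good to about 2 mm. A picture is of the moment at which its call begins: read the wrist's pose just before it. There is no depth.
A pose or a line that the arm cannot do raises MotionError and nothing moves.
- sign_off(): hands the job in, once; it reports no verdict.
Trained networks look in the newest picture that a camera, given by its name, has taken for a name from the list of things; names that differ only in an ending like _2 or _b are one class to them, and where a whole thing is asked for, a point or a joint stands for the part that bears it (a point fixed in the world has none). Each returns a list of dicts, best first, with "score" (0 to 1); they miss things now and then, are a little off and sometimes report something else, mostly with a low value. They report only what shows in the picture. A call takes as long as a camera call.
- spot_in(camera, name): "centre" ([column, row] in pixels, amid what is visible of it).
- silhouettes(camera, name): "mask" (400x640 bool, what is visible of it) and "centre" ([column, row] in pixels, amid what is visible of it).
- tip_of(camera, name): "centre" ([column, row] in pixels: a listed point, or the origin of a listed thing).
The state is a dict: "clock": time; "q": joint angles; "joint_velocities": joint speeds; "tau": joint torques, N m; "position": TCP position; "eef_rot": TCP orientation; "contact_force": force on the tool from outside, world axes, zero at the start; "wrist_torque": the same for the moment, N m; "finger_gap": opening from 0.0 (shut) to 1.0 (fully open).
Only numpy, scipy, OpenCV 4.12 (cv2) and the standard library are available. Lean on these libraries where they do the work, as an engineer would, in place of code of your own. Each camera call takes 0.05 s, during which the arm holds its last target. There are 200 camera calls.

## Working session

There is one attempt and no reset: what is moved stays moved. The work goes in short steps, each a Python script; the robot and the scene stay as the last script left them, time stands still between calls to the robot, and variables do not carry over. Pictures are saved under pics/ and viewed, about 8 in all and at most 12, crops included, and the job is handed in when it is done.

```bash
mkdir -p pics; ls; cat > h.py <<'E'
from cell import *
import numpy as np, cv2
from scipy.spatial.transform import Rotation as R
def frame(cam):
    s=get_state(); f=grab_frame(cam)
    if cam=="wrist":
        T=np.eye(4);T[:3,:3]=R.from_rotvec(s["eef_rot"]).as_matrix();T[:3,3]=s["position"]
        f["cam_to_world"]=T@np.array(f["T_tool_cam"])
    f["cam_to_world"]=np.array(f["cam_to_world"]); return f
def ray(f,px,z):
    d=np.array([(px[0]-f["cx"])/f["fx"],(px[1]-f["cy"])/f["fy"],1.]);M=f["cam_to_world"]
    d=M[:3,:3]@d;o=M[:3,3];return o+d*(z-o[2])/d[2]
def proj(f,p):
    M=np.linalg.inv(f["cam_to_world"]);c=M[:3,:3]@np.array(p)+M[:3,3]
    return np.array([f["fx"]*c[0]/c[2]+f["cx"],f["fy"]*c[1]/c[2]+f["cy"]])
def save(f,n): cv2.imwrite("pics/"+n,cv2.cvtColor(f["img"],cv2.COLOR_RGB2BGR))
Z={"btn_green_top":.048,"btn_blue_top":.048,"btn_white_top":.048,"fin_grip":.067,"lever_face":.065,"leg_index":.02,"mark_line":.02,"gauge":0,"readout":0,"fin":.043}
def look(cam,names):
    f=frame(cam);out={}
    for n in names:
        for r in tip_of(cam,n)[:2]:
            p=ray(f,r["centre"],Z[n]);print(cam,n,round(r["score"],2),np.round(r["centre"],1),np.round(p,4));out.setdefault(n,p)
    return f,out
E
python3 - <<'E'
from h import *
s=get_state();print(s["clock"],s["position"],s["eef_rot"],s["contact_force"])
for c in("top","side"):
    f,o=look(c,Z);save(f,c+"0.png");print(np.round(f["cam_to_world"],3).tolist())
E
```

```text
pics
0.0 [ 0.1790821  -0.51941365  0.23052078] [-2.55680103e+00  1.82341469e+00  1.91244270e-03] [ 0.78063366  0.68181098 -0.42135072]
top btn_green_top 0.41 [439.7 221. ] [ 0.5176 -0.3412  0.048 ]
top btn_blue_top 0.62 [422.1 220.1] [ 0.5215 -0.2774  0.048 ]
top btn_blue_top 0.62 [335.8 216.7] [0.5368 0.0356 0.048 ]
top btn_white_top 0.56 [410.1 218.4] [ 0.528 -0.234  0.048]
top fin_grip 0.55 [331.5 200.5] [0.5947 0.0508 0.067 ]
top fin_grip 0.37 [334.7 208.7] [0.565  0.0396 0.067 ]
top lever_face 0.42 [338.8 199.6] [0.5978 0.0244 0.065 ]
top leg_index 0.91 [335.3 219. ] [0.5292 0.0371 0.02  ]
top mark_line 0.44 [305.3 218. ] [0.5339 0.1477 0.02  ]
top gauge 0.61 [310.8 202.3] [0.593  0.1277 0.    ]
top gauge 0.55 [375.2 148.1] [ 0.7948 -0.116   0.    ]
top readout 0.81 [420.8 215.7] [ 0.539  -0.2818  0.    ]
top readout 0.42 [420.3 222. ] [ 0.5156 -0.2795  0.    ]
top fin 0.58 [334.7 199.5] [0.5997 0.0389 0.043 ]
[[-0.009, -0.998, 0.065, 0.477], [-1.0, 0.01, 0.003, 0.064], [-0.004, -0.065, -0.998, 1.89], [0.0, 0.0, 0.0, 1.0]]
side btn_green_top 0.66 [318.  276.7] [ 0.5325 -0.342   
[... 237 characters left out ...]
332 0.3363 0.048 ]
side fin_grip 0.79 [304.1 203.8] [0.5517 0.0388 0.067 ]
side lever_face 0.4 [317.5 205.7] [0.59   0.0199 0.065 ]
side lever_face 0.37 [319.1 275.1] [ 0.532  -0.3627  0.065 ]
side leg_index 0.8 [297.8 219.7] [0.5293 0.0297 0.02  ]
side mark_line 0.54 [398.7 238.3] [ 0.7875 -0.1511  0.02  ]
side mark_line 0.47 [294.2 206.1] [0.5301 0.139  0.02  ]
side gauge 0.58 [317.3 215.8] [0.5989 0.0896 0.    ]
side readout 0.56 [315.8 279.4] [ 0.5363 -0.2779  0.    ]
side fin 0.76 [315.5 211.6] [0.5844 0.0271 0.043 ]
side fin 0.64 [298.4 221.3] [ 0.5249 -0.0316  0.043 ]
[[0.987, -0.082, 0.136, 0.417], [-0.156, -0.362, 0.919, -1.135], [-0.026, -0.928, -0.37, 0.557], [0.0, 0.0, 0.0, 1.0]]
```

```bash
python3 - <<'E'
import cv2,numpy as np
a=cv2.imread("pics/top0.png")[130:260,230:490];b=cv2.imread("pics/side0.png")[130:320,190:480]
a=cv2.resize(a,None,fx=2.4,fy=2.4,interpolation=2);b=cv2.resize(b,None,fx=1.5,fy=1.5)
w=max(a.shape[1],b.shape[1]);p=lambda i:cv2.copyMakeBorder(i,0,0,0,w-i.shape[1],0)
cv2.imwrite("pics/c0.png",np.vstack([p(a),p(b)])[:600])
E
python3 - <<'E'
from h import *
import math
s=get_state();print(R.from_rotvec(s["eef_rot"]).as_matrix().round(2))
f=frame("wrist");print(np.round(f["T_tool_cam"],3).tolist(),f["fx"])
E
```

```text
[[ 0.33 -0.95 -0.  ]
 [-0.95 -0.33  0.  ]
 [-0.   -0.   -1.  ]]
[[1.0, -0.001, 0.0, -0.0], [0.001, 0.945, 0.327, -0.085], [-0.0, -0.327, 0.945, -0.142], [0.0, 0.0, 0.0, 1.0]] 276.0316330053121
```

View pics/c0.png

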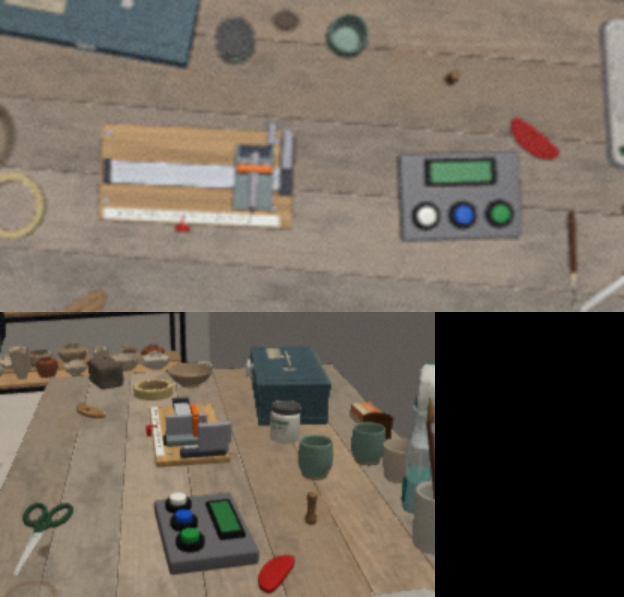

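```bash
cat >> h.py <<'E'
def rot(th): # tool x=gauge y, tool y=gauge x, z down (camera on robot side)
    c,s=np.cos(th),np.sin(th);return R.from_matrix(np.array([[-s,c,0],[c,s,0],[0,0,-1.]])).as_rotvec()
E
python3 - <<'E'
from h import *
for th in(-.1,-.1+np.pi):
  for p in((.5,-.28,.16),(.55,.04,.1),(.55,.14,.1)): print(th,ik(p,rot(th)))
E
python3 - <<'E'
from h import *
grab(20)
movep((.50,-.285,.19),rot(-.097))
f,o=look("wrist",["btn_green_top","btn_blue_top","btn_white_top"]);save(f,"w1.png")
print(get_state()["clock"],get_state()["finger_gap"])
E
```

```text
-0.1 [-0.63927694  0.42385582 -0.23820351  0.90873699  0.         -0.53927694]
-0.1 [-6.12656761e-02  4.51158855e-01 -3.69706096e-01  7.49931375e-01
 -4.44089210e-16  3.87343239e-02]
-0.1 [ 1.19203048e-01  4.76901295e-01 -3.25721480e-01  7.68173552e-01
 -4.44089210e-16  2.19203048e-01]
3.041592653589793 [-0.63927694  0.42385582 -0.23820351  0.90873699  0.          2.60231572]
3.041592653589793 [-0.06126568  0.45115886 -0.3697061   0.74993138  0.         -3.10285833]
3.041592653589793 [ 0.11920305  0.47690129 -0.32572148  0.76817355  0.         -2.92238961]
wrist btn_green_top 0.96 [273.4 212.2] [ 0.5291 -0.3394  0.048 ]
wrist btn_blue_top 0.81 [322.5 204.5] [ 0.5254 -0.2841  0.048 ]
wrist btn_blue_top 0.65 [562.1 335.3] [0.7402 0.0129 0.048 ]
wrist btn_white_top 0.92 [374.5 200.9] [ 0.5268 -0.227   0.048 ]
3.85 0.001929013194550491
```

View pics/w1.png

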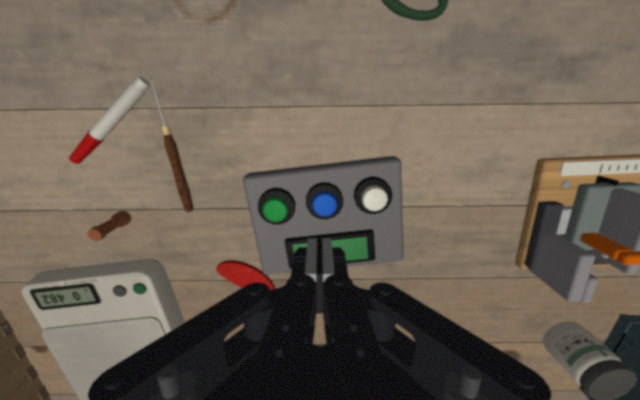

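```bash
python3 - <<'E'
from h import *
r=rot(.015)
for n,p in(("g",(.5275,-.3395)),("b",(.527,-.2835)),("w",(.5265,-.2275))):
    movep((*p,.075),r)
    move_l((*p,.052),.1)
    h=move_l((*p,.0375),.025,until_force=11)
    s=get_state();print(n,h,np.round(s["position"],4),np.round(s["contact_force"],1),s["clock"])
    sleep(.15);s=get_state();print(np.round(s["position"],4),np.round(s["contact_force"],1))
    move_l((*p,.075),.12)
E
```

```text
g True [ 0.5282 -0.34    0.042 ] [-1.1  1.1  6.1] 5.3
[ 0.5283 -0.34    0.042 ] [-1.8  0.7  7.7]
b True [ 0.5277 -0.2842  0.042 ] [-1.2  1.1  7.4] 7.0833
[ 0.5277 -0.2842  0.042 ] [-2.   0.3  7.7]
w True [ 0.5272 -0.2281  0.042 ] [-0.9  0.4  5.9] 8.8583
[ 0.5273 -0.2282  0.042 ] [-0.6  0.9  6.9]
```

```bash
python3 - <<'E'
from h import *
move_l((.52,-.228,.2),.3)
movep((.48,.07,.2),rot(-.06)); let_go()
f,o=look("wrist",["fin_grip","lever_face","leg_index","mark_line","gauge","fin"]);save(f,"w2.png")
print(get_state()["clock"],get_state()["position"])
E
```

```text
wrist fin_grip 0.81 [294.8 252.6] [0.5586 0.0378 0.067 ]
wrist lever_face 0.95 [296.4 275.2] [0.5901 0.0367 0.065 ]
wrist lever_face 0.72 [577.9 204.7] [0.5196 0.3463 0.065 ]
wrist leg_index 0.69 [296. 209.] [0.5241 0.0384 0.02  ]
wrist mark_line 0.72 [379.5 211.9] [0.5344 0.1431 0.02  ]
wrist gauge 0.93 [360.9 246.3] [0.5935 0.1219 0.    ]
wrist fin 0.93 [295.2 259.9] [0.583 0.034 0.043]
12.2917 [0.47999581 0.07000557 0.20001384]
```

View pics/w2.png

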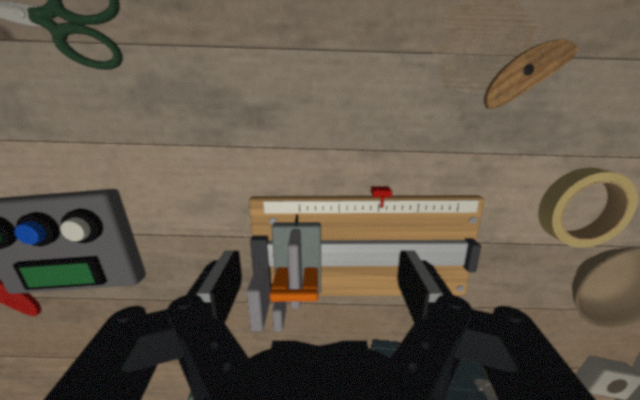

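```bash
python3 - <<'E'
from h import *
f=frame("wrist");im=f["img"].astype(int)
def fit(px,z,n):
    P=np.array([ray(f,p,z) for p in px])[:,:2];v=cv2.fitLine(P.astype(np.float32),cv2.DIST_HUBER,0,.001,.001).ravel()
    a=np.arctan2(v[1],v[0]);print(n,len(P),"yaw", (a if 'x' in n else a-np.pi/2 if a>0 else a+np.pi/2),v[2:])
m=(im.min(2)>170); m[:185]=0;m[230:]=0;m[:,:240]=0;m[:,490:]=0
ys,xs=np.nonzero(m);print(len(xs),xs.min(),xs.max(),ys.min(),ys.max())
# strip top edge & bottom edge per column
for nm,fn in(("top-y",np.min),("bot-y",np.max)):
    px=[(x,fn(ys[xs==x])) for x in range(xs.min()+4,xs.max()-4) if (xs==x).any()]
    fit(px,.017,nm)
# red clip
r=(im[...,0]>120)&(im[...,1]<60)&(im[...,2]<60);r[:180]=0;r[215:]=0;r[:,:350]=0;r[:,410:]=0
for y in range(180,215):
    x=np.nonzero(r[y])[0]
    if len(x): print(y,x.min(),x.max(),x.mean())
# orange lever
o=(im[...,0]>150)&(im[...,1]>40)&(im[...,1]<130)&(im[...,2]<60);o[:250]=0;o[310:]=0;o[:,:260]=0;o[:,335:]=0
ys,xs=np.nonzero(o);print("lever",xs.min(),xs.max(),ys.min(),ys.max())
cv2.imwrite("pics/w2c.png",cv2.cvtColor(cv2.resize(f["img"][180:340,240:400],(640,640),interpolation=2)[:600],4))
print([silh["score"] for silh in silhouettes("wrist","fin")])
E
```

```text
866 265 422 202 211
top-y 126 yaw -0.06247711 [0.5190353  0.07189944]
bot-y 126 yaw -0.06035173 [0.52981234 0.06797482]
191 374 390 382.0
192 374 391 382.5
193 374 391 382.5
194 374 391 382.5
195 373 390 381.5
196 374 390 382.0
197 377 385 381.42857142857144
198 381 383 382.0
199 381 383 382.0
200 381 382 381.5
201 382 382 382.0
205 381 381 381.0
lever 270 316 294 300
[0.94, 0.46]
```

View pics/w2c.png

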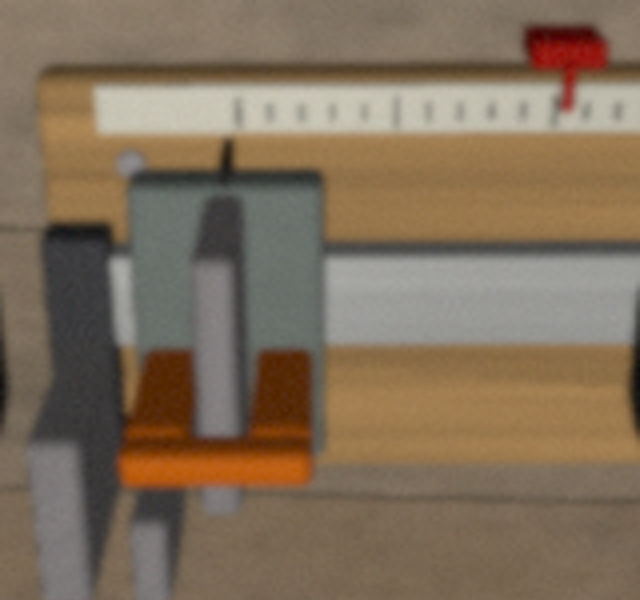

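```bash
python3 - <<'E'
from h import *
f=frame("wrist");th=-.061
gx=np.array([np.cos(th),np.sin(th)]);gy=np.array([-np.sin(th),np.cos(th)])
def q(n,cx,cy,z):
    p=ray(f,(240+cx/4,180+cy/4),z);print(n,np.round(p,4),"gx %.4f gy %.4f"%(p[:2]@gx,p[:2]@gy))
q("index",227,145,.02);q("mark",567,107,.02);q("marktop",568,75,.02)
q("fin end top",217,258,.085);q("fin l",192,258,.085);q("fin r",245,258,.085);q("fin far",222,510,.085)
q("carr L",132,178,.043);q("carr R",322,178,.043)
q("lever top front",215,440,.097);q("lever l",120,440,.097);q("lever r",312,440,.097);q("lever foot",160,350,.044)
q("jaw base",78,230,.016);q("jaw top l",35,440,.082);q("jaw top r",90,440,.082)
q("board L",42,68,.016)
E
```

```text
index [0.534  0.0385 0.02  ] gx 0.5306 gy 0.0710
mark [0.5275 0.1459 0.02  ] gx 0.5177 gy 0.1777
marktop [0.5169 0.146  0.02  ] gx 0.5070 gy 0.1773
fin end top [0.5383 0.0405 0.085 ] gx 0.5348 gy 0.0732
fin l [0.5379 0.0339 0.085 ] gx 0.5348 gy 0.0667
fin r [0.5387 0.0478 0.085 ] gx 0.5348 gy 0.0806
fin far [0.6195 0.0346 0.085 ] gx 0.6162 gy 0.0723
carr L [0.5331 0.012  0.043 ] gx 0.5314 gy 0.0444
carr R [0.5365 0.0684 0.043 ] gx 0.5314 gy 0.1010
lever top front [0.5861 0.0367 0.097 ] gx 0.5828 gy 0.0723
lever l [0.5846 0.0114 0.097 ] gx 0.5828 gy 0.0470
lever r [0.5876 0.0625 0.097 ] gx 0.5827 gy 0.0982
lever foot [0.5922 0.0141 0.044 ] gx 0.5902 gy 0.0502
jaw base [ 0.5631 -0.0137  0.016 ] gx 0.5629 gy 0.0206
jaw top l [ 0.5946 -0.0165  0.082 ] gx 0.5945 gy 0.0198
jaw top r [ 0.5955 -0.001   0.082 ] gx 0.5945 gy 0.0353
board L [ 0.5061 -0.0176  0.016 ] gx 0.5062 gy 0.0133
```

```bash
cat >> h.py <<'E'
th=-.061
def G(gx,gy,z): return np.array([gx*np.cos(th)-gy*np.sin(th),gx*np.sin(th)+gy*np.cos(th),z])
def tog(p): return np.array([p[0]*np.cos(th)+p[1]*np.sin(th),-p[0]*np.sin(th)+p[1]*np.cos(th)])
E
python3 - <<'E'
from h import *
movep(G(.557,.0945,.13),rot(th))
print(move_l(G(.557,.0945,.05),.1,until_force=8))
grab(40)
s=get_state();print(s["clock"],tog(s["position"]),s["finger_gap"],np.round(s["contact_force"],1))
f,o=look("wrist",["leg_index","mark_line","lever_face"]);save(f,"w3.png")
for n in o:print(n,tog(o[n]))
E
```

```text
False
14.5583 [0.55717293 0.09447759] 0.13214529884906698 [-0.1 -2.2  3. ]
wrist leg_index 0.6 [318.8 188.1] [0.5331 0.0621 0.02  ]
leg_index [0.52828469 0.09450937]
```

View pics/w3.png

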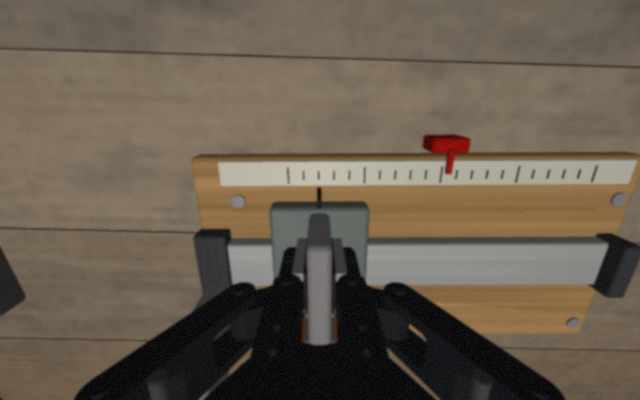

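```bash
python3 - <<'E'
from h import *
f=frame("wrist")
a=tog(ray(f,(319,188),.02));b=tog(ray(f,(449,172),.02));print(a,b)
d=b[1]-a[1];s=get_state();g=tog(s["position"])
move_l(G(.557,g[1]+d,s["position"][2]),.06)
sleep(.2)
s=get_state();print(s["clock"],tog(s["position"]),s["finger_gap"],np.round(s["contact_force"],1))
f,o=look("wrist",["leg_index","mark_line"]);save(f,"w4.png")
for n in o:print(n,tog(o[n]))
cv2.imwrite("pics/w4c.png",cv2.cvtColor(cv2.resize(f["img"][120:240,250:390],(700,600),interpolation=2),4))
E
```

```text
[0.52821525 0.09470377] [0.51746525 0.17812549]
16.55 [0.55666656 0.17837387] 0.13362175421757158 [-2.  -1.8  4.7]
wrist leg_index 0.74 [319.1 185.6] [0.536  0.1462 0.02  ]
leg_index [0.52604565 0.17861062]
```

View pics/w4c.png

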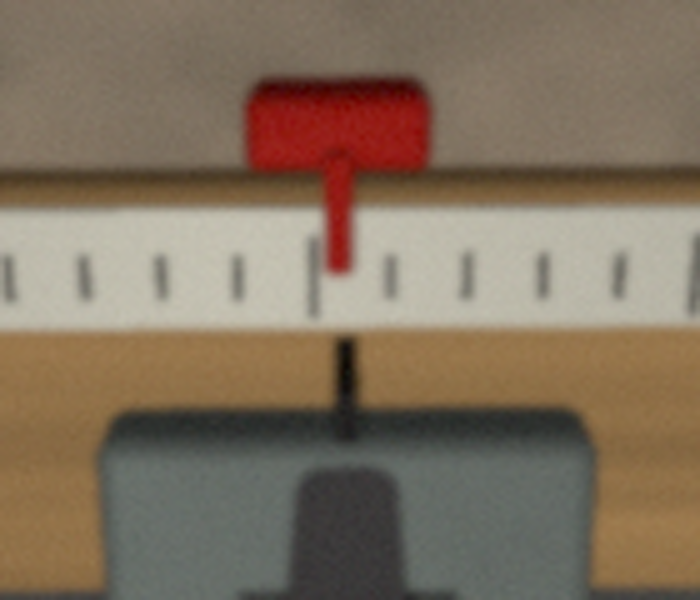

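```bash
cat >> h.py <<'E'
def offs(f):
    im=f["img"].astype(float)
    r=np.clip(im[...,0]-im[...,1:].max(2)-60,0,None)[156:174,300:340].sum(0)
    k=np.clip(70-im.max(2),0,None)[189:203,300:340].sum(0)
    x=np.arange(300,340);a=(r*x).sum()/r.sum();b=(k*x).sum()/k.sum()
    return a,b,(b-a)*.66
E
python3 - <<'E'
from h import *
f=frame("wrist");print(offs(f))
s=get_state();g=tog(s["position"]);z=s["position"][2]
move_l(G(.557,g[1]-.0007,z),.02)
sleep(.9)
for i in range(2):
    print(offs(frame("wrist")),tog(get_state()["position"]),get_state()["clock"])
E
```

```text
(np.float64(317.26485148514854), np.float64(319.2622020431328), np.float64(1.3182513682696038))
(np.float64(317.7291723202171), np.float64(319.39865996649917), np.float64(1.1018618465461532)) [0.55672034 0.17803717] 17.95
(np.float64(317.729537366548), np.float64(319.4098451327434), np.float64(1.1090031256889439)) [0.55663907 0.17805054] 18.0
```

```bash
python3 - <<'E'
from h import *
s=get_state();z=s["position"][2];c=.17767
for i in range(3):
    d=offs(frame("wrist"))[2]/1000
    print(d,tog(get_state()["position"]),get_state()["clock"])
    if abs(d)<.0003: break
    c-=d;move_l(G(.557,c,z),.02);sleep(.25)
sleep(.8)
f=frame("wrist");print(offs(f),tog(get_state()["position"]),c,get_state()["clock"],get_state()["finger_gap"])
cv2.imwrite("pics/w5c.png",cv2.cvtColor(cv2.resize(f["img"][120:240,250:390],(700,600),interpolation=2),4))
E
```

```text
0.0010207138090942989 [0.5566626  0.17802306] 18.05
-0.00019346557052915843 [0.55671726 0.1768763 ] 18.6
(np.float64(319.58593958834535), np.float64(319.2703766160765), np.float64(-0.20827156169745992)) [0.55666777 0.17687762] 0.1766492861909057 19.45 0.1350937748848421
```

View pics/w5c.png

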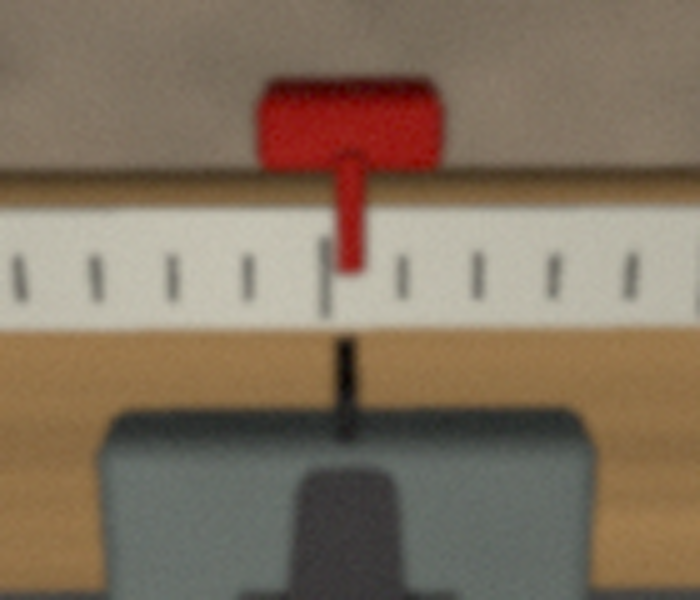

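```bash
sed -i 's/\[189:203,300:340\]/[189:199,310:328]/; s/\[156:174,300:340\]/[158:173,310:328]/; s/x=np.arange(300,340)/x=np.arange(310,328)/' h.py; python3 - <<'E'
from h import *
s=get_state();z=s["position"][2];c=.17665
f=frame("wrist");im=f["img"].astype(int);print(offs(f));print(im[193,312:326].sum(1),im[196,312:326].sum(1));print((im[...,0]-im[...,1])[[160,166,171],310:328])
E
```

```text
(np.float64(319.57981296356013), np.float64(318.81751152073736), np.float64(-0.5031189522630314))
[329 334 336 315 269 166  68  37 120 224 301 329 339 338] [327 331 326 311 260 161  72  11  78 184 275 303 328 325]
[[ 22  20  23  20  20  25  40  76 104 119 123 106  79  42  25  21  20  21]
 [  4   4   4   4   4   7  20  50  91 115 120 101  61  22   9   6   3   4]
 [  2   4   3   2   4   9  23  53  87 116 123  98  57  25   7   3   4   2]]
```

```bash
python3 - <<'E'
from h import *
s=get_state();z=s["position"][2];c=.17665+.0005
move_l(G(.557,c,z),.02);sleep(.9)
print(offs(frame("wrist")),tog(get_state()["position"]),get_state()["clock"])
for gx in(.575,.585,.593):
    move_l(G(gx,c,z),.04)
    s=get_state();print(tog(s["position"]),np.round(s["contact_force"],1),s["clock"],s["finger_gap"])
f=frame("wrist");save(f,"w6.png")
E
```

```text
(np.float64(318.77509778357233), np.float64(318.8208679593721), np.float64(0.030208316027841423)) [0.55669399 0.17736078] 20.7
[0.56372295 0.17719087] [-22.3  -0.6  12.6] 21.3 0.1337739512119036
[0.57162124 0.17701683] [-23.6   0.6   8.4] 21.7 0.13272930762438545
[0.57790992 0.17697013] [-26.5  -0.2   6.5] 22.05 0.1386972629785207
```

View pics/w6.png

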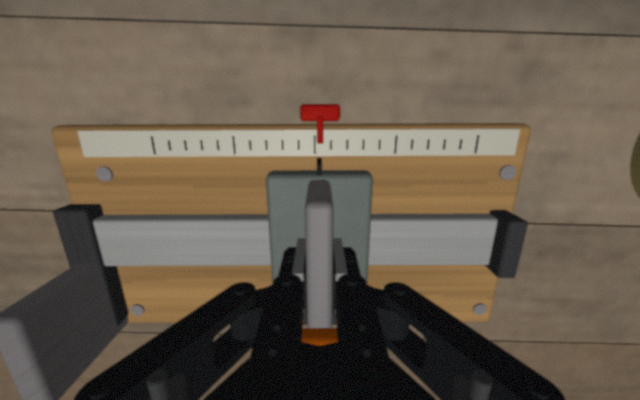

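```bash
python3 - <<'E'
from h import *
c=.17715;z=.05;pg=0
for gx in(.599,.604,.608,.611,.614,.617,.620,.623,.626):
    move_l(G(gx,c,z),.03);sleep(.1)
    s=get_state();g=tog(s["position"]);F=np.array(s["contact_force"]);fx=F[:2]@[np.cos(th),np.sin(th)]
    print(gx,g,s["position"][2],np.round(F,1),s["clock"],round(s["finger_gap"],3))
    if fx<-36 or g[0]-pg<.0008: break
    pg=g[0]
print(R.from_rotvec(s["eef_rot"]).as_matrix()[:,2])
E
```

```text
0.599 [0.58342057 0.17692586] 0.04439411059689281 [-27.1  -0.8   3.8] 22.55 0.136
0.604 [0.58825516 0.17692189] 0.044021648114579974 [-26.6  -0.3   2.9] 22.9667 0.133
0.608 [0.5919407  0.17691057] 0.04383211123631966 [-25.5  -0.1   2.5] 23.35 0.136
0.611 [0.5933648  0.17689719] 0.04368009918091725 [-31.6  -0.7   5.2] 23.7 0.137
0.614 [0.59346833 0.17696371] 0.0436341286905433 [-39.2   0.9  11.7] 24.05 0.138
[-3.84788134e-02  4.22375634e-04 -9.99259327e-01]
```

```bash
python3 - <<'E'
from h import *
w=frame("wrist");s=frame("side");t=frame("top")
P={}
for n,gx,gy,z in(("face_open",.588,.177,.065),):
    pass
gf=.5933
ps=proj(s,G(.59,.177,.07)).astype(int);pt=proj(t,G(.59,.177,.07)).astype(int);print(ps,pt)
for f,n in((s,"side"),(t,"top")):
    for r in silhouettes(n,"lever")[:1]:
        ys,xs=np.nonzero(r["mask"]);print(n,r["score"],r["centre"],xs.min(),xs.max(),ys.min(),ys.max())
    for r in tip_of(n,"lever_face")[:1]: p=ray(f,r["centre"],.065);print(n,"face",r["score"],tog(p))
cr=lambda f,p:cv2.resize(f["img"][p[1]-30:p[1]+30,p[0]-40:p[0]+40],(400,300),interpolation=2)
a=np.hstack([cr(s,ps),cr(t,pt)]);b=cv2.resize(w["img"][90:180,260:380],(400,300),interpolation=2);d=cv2.resize(w["img"][300:360,280:360],(400,300),interpolation=2)
cv2.imwrite("pics/v7.png",cv2.cvtColor(np.vstack([a,np.hstack([b,d])]),4))
E
```

```text
[314 190] [306 199]
side 0.6 [331.1, 280.4] 293 362 251 304
side face 0.45 [0.6025355  0.13764782]
top face 0.43 [ 0.53374995 -0.19681029]
```

View pics/v7.png

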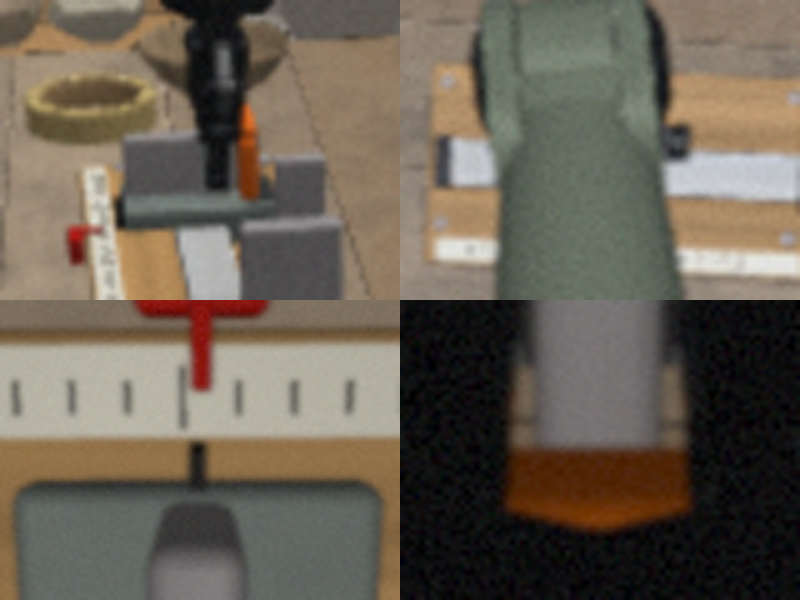

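```bash
cat >> h.py <<'E'
def offs2(f):
    im=f["img"].astype(float);x=np.arange(310,328)
    R_=np.clip(im[...,0]-im[...,1:].max(2)-60,0,None)[:,310:328];r0=[y for y in range(90,160) if 0<(R_[y]>0).sum()<9]
    cs=np.array([(R_[y]*x).sum()/R_[y].sum() for y in r0])
    K=np.clip(70-im.max(2),0,None)[:,310:328];k0=[y for y in range(r0[-1]+8,r0[-1]+32) if 0<(K[y]>0).sum()<6]
    ck=np.array([(K[y]*x).sum()/K[y].sum() for y in k0])
    return r0[0],r0[-1],round(cs.mean(),2),k0,round(np.median(ck),2),round((np.median(ck)-cs.mean())*.62,2)
E
python3 - <<'E'
from h import *
print(offs2(frame("wrist")))
for gx,c in((.612,.17775),(.612,None)):
    if c is None:
        o=offs2(frame("wrist"))[-1]
        if abs(o)<.25: break
        c=.17775-o/1000
    move_l(G(gx,c,.05),.02);sleep(.5)
    s=get_state();print(tog(s["position"]),np.round(s["contact_force"],1),s["clock"],offs2(frame("wrist")))
E
```

```text
(95, 116, np.float64(319.91), [133, 134, 135, 136, 137, 138, 139, 140, 141, 142, 143], np.float64(318.82), np.float64(-0.67))
[0.59355005 0.17758192] [-32.3  -0.3   6.5] 25.2083 (95, 116, np.float64(318.82), [133, 134, 135, 136, 137, 138, 139, 140, 141, 142, 143], np.float64(318.76), np.float64(-0.03))
```

```bash
python3 - <<'E'
from h import *
sleep(.6);s=get_state();print(tog(s["position"]),np.round(s["contact_force"],1),s["finger_gap"],s["clock"],offs2(frame("wrist"))[-1])
sign_off()
E
```

```text
[0.59349367 0.17757619] [-32.6  -0.2   6.5] 0.1323147862477794 25.9083 -0.02
the job is handed in; nothing more can be done
```

The gauge is ready for you to tighten the screw: the gripper holds the fin with the leg at the red mark and the lever closed. I handed the job in at about 26 s.

- **Buttons:** I pressed green, then blue, then white, one at a time with the leg still at home. Each press stopped 6 mm down (tip at 42 mm), with 7 to 8 N on the tool. I did not check the readout's screen.
- **Leg:** The fin was gripped at 40 N and pulled out with the lever open. I corrected the position in three small steps, first back and then forward, to within 0.1 mm in the wrist image, and paused there for 0.9 s. The gripper was lowered off-centre to clear the fixed jaw, so closing it had already moved the leg about 22 mm out.
- **Lever:** I slid the grip along the fin until it stopped and the push rose from about 26 to 39 N. The side picture puts the lever's face about 75 mm from the fin's near end, where 74 to 76 mm means closed. The networks failed to find the lever in the side and top pictures, so this rests on the force stop and on my reading of the picture.
- **Final state:** The slide had pulled the leg about 0.7 mm off the mark, so I corrected it with the lever closed. The last check showed 0.02 mm off the mark, a steady push of about 32 N and a finger gap that matches the fin.
- **Tilt:** The tool tilted about 2° and sank about 6 mm under the push, so the fingertips are within 1 mm of the carriage top. I left it like that.

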